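# Hold the fusing kiln's lid open at 30 degrees

### The job

Fold the kiln's lift handle up until it clicks in upright, with the lid still shut, then raise the lid by the handle's wooden grip to 30 degrees from shut and keep holding it there so that I can look in at the glass: finish while holding it, as the lid falls shut if let go. The kiln is still cooling, so never open it past 40 degrees and do not let the lid drop; leave the other things on the bench where they are.

Things in the scene. Friction and masses are not known exactly. Their poses are not given: they have to be found in the camera images.
- kiln: Bench-top glass-fusing kiln, fixed: blue steel case 260 (its x) by 270 (y) mm, rim 105 mm high; a blue lid 40 mm thick, same outline, lies on the rim (shut, its top is 146 mm above the bench). A black controller (top at 90 mm) is on its right flank, out to y = -200 mm. Origin: centre of its underside, on the bench. Its front faces its own -x, its x points to the hinge side, z up.
- kiln_lid (a joint): Angle of the lid in rad: 0 shut, growing as the front edge rises (0.524 = 30 degrees). Free hinge, no stay, no friction to speak of: let go below about 75 degrees it falls shut. The lid with its handle weighs 0.8 to 1.0 kg; lifting it at the grip takes about 4 to 6 N.
- kiln_lid_hinge (a point): Middle of the lid's hinge axis, at the rear top edge of the case, 105 mm above the bench and 130 mm behind the kiln's centre. The axis is level, along the kiln's y.
- lid_slab: The lid with all it carries (handle too). Origin on the hinge axis at the lid's underside; it turns with the lid; when shut its axes are the kiln's. The lid reaches from x = -260 mm (front edge) to 0, y +-135 mm, z 0 to 40 mm.
- lift_handle (a joint): Angle of the folding lift handle relative to the lid, rad: 0 folded flat (legs level, grip towards the hinge), 1.65 upright, just past square, against its stop (clicked in). It swings up and forwards. An over-centre spring (change-over at about 0.8 rad, up to 0.12 N m, about 2 N at the grip) snaps it flat below that, or up to the stop beyond it, and holds it there.
- handle_pivot (a point): Middle of the handle's pivot axis (along the kiln's y), 22 mm above the lid's top and 25 mm behind its front edge (on the lid: x = -235, z = 62 mm). Two small steel lugs 30 mm high stand at y = +-60 mm, a spring strut beside the left one; nothing lies between them.
- handle_grip: Round wooden grip bar of the lift handle, 14 mm in diameter, 102 mm long along the kiln's y, on two flat steel legs (4 mm thick, at y = +-53 mm). Origin: middle of the bar, on its axis, 60 mm from the pivot axis. Folded, its axis lies 22 mm above the lid's top; upright, 82 mm above it. It does not spin on its legs, but can turn between the finger pads.
- glass_dish: Bystander: fused green glass tile, 95 x 95 x 6 mm, lying on the kiln's shelf inside, hidden until the lid is raised. Origin: centre of underside.
- pen_pot: Bystander: blue ceramic pot with five coloured pens, 72 mm wide, about 165 mm high, beside the kiln. Origin: centre of its foot.
- jug: Bystander: white ceramic mug, 72 mm wide without its handle, 90 mm high. Origin: centre of its foot.
- frit_jar: Bystander: amber glass jar with a black lid, 64 mm wide, 100 mm high. Origin: centre of its foot.
- glue_bottle: Bystander: white bottle with a red cap, 52 mm wide, 140 mm high. Origin: centre of its foot.
- pliers: Bystander: pliers with red handles lying flat in front of the kiln, 150 x 70 mm, 16 mm high. Origin: on the bench, under the middle.
- glass_cutter: Bystander: green glass cutter with a brass head lying in front of the kiln, 125 x 13 x 13 mm. Origin: on the bench, near its middle.

How it is judged:
By the outcome, as a careful person would: the job done as asked, in the order asked, and still so for the second after the job is handed in, while the arm keeps its last pose, push and grip.
It also fails if it takes over 45 s, if anything falls off the work surface, if the arm or the gripper's body presses on something with over 40 N, if the wrist force passes 120 N, or if a joint passes its speed limit or range.

### The arm

A 7-joint arm with a two-finger parallel gripper is mounted at the origin on the work surface. World frame = base frame: x ahead of the robot, y to its left, z up, the work surface at z = 0. Lengths are in m, angles in rad, forces in N, time in s.
With the tool pointing down it reaches from about 0.4 to 0.875 m from the base axis. Payload 6.5 kg.
Tool frame: the origin (TCP) lies midway between the tips of the shut fingers; the grasp point (between the pads) lies 19 mm behind it (arm.grasp_offset is the distance from the TCP to the grasp point, in m); z points along the fingers, x is the direction in which the jaws open and shut, and the axes are right-handed (so a half turn about z gives the same grasp; the last joint's range is limited). The gripper opens to 88 mm and grips with 3 to 60 N. Pads are 18 mm wide; open, the fingers measure 123 mm over their backs; the gripper's body (75 mm by 187 mm) begins 45 mm behind the grasp point.
Start: joints at [-1.338, 0.536, -0.004, 1.538, 0.003, 1.067, -0.071], TCP at [0.191, 0.621, 0.239] pointing down, gripper open.
Joint ranges: [-2.7, 2.7], [-0.37, 2.16], [-1.27, 1.26], [0.24, 2.4], [-1.31, 4.45], [0.19, 1.91], [-2.76, 2.76]. Speed limits (rad/s): [2.39, 2.39, 3.14, 3.14, 3.14, 3.14, 3.14].

### API

Orientations are given as a unit quaternion [x, y, z, w].
In Python, from bench import observe, get_image, job, arm gives the robot as it stands.
- The arm moves only by the shell command python3 -m creep 'ROWS' [FORCE]. ROWS is a JSON object of lists of equal length, an entry for each row: "delta_rot": the turn, a rotation vector about the tool's x, y, z in degrees, a list of three; "delta_pos": the shift along the tool's x, y, z in cm, a list of three; "jaw": the closure, from 0 (fully open) to 1 (shut). A call has 1 to 10 rows; each row is the pose to reach, as a shift and turn from the pose commanded when the call began, along the tool's axes at that moment; what a row does not reach only later rows make up. A row lasts 1/8 s, in which the tool goes at most 62.5 mm and 10.7 degrees, less where a joint would pass 70% of its speed; a pose out of reach is approached as far as the arm can. A call with a gripper value outside its range is refused whole. The fingers move at their own pace and stop on an object; FORCE is the grip in N (left out, the last holds). Time passes only in rows, so rows that repeat a pose let the fingers close. It gives the time, the measured TCP pose, the force and the opening at its end, in the units of the state.
- observe(): the state, without advancing time (a new reading comes with each control period).
- get_image(name): name is "side" or "top" or "wrist"; returns a dict with "image" (420x560x3 uint8, blue, green, red), "fx", "fy", "cx", "cy" (pixels), "D" ([k1, k2, p1, p2, k3] as OpenCV has them; the pictures are not rectified), "R" (3x3) and "t" (3): a world point X has camera coordinates R X + t. Camera axes: x right, y down, z forward; pixel columns grow to the right and rows downward; lengths in m; the calibration is good to about 2 mm. A picture is of the moment at which its call begins. There is no depth.
- job.hand_in(): hands the job in, once; it reports no verdict.
The state is a dict: "time": time; "qpos": joint angles; "joint_vel": joint speeds; "tau": joint torques, N m; "tool_pos": TCP position; "orientation": TCP orientation; "force": force on the tool from outside, world axes, zero at the start; "wrist_torque": the same for the moment, N m; "width": finger opening in m.
Only numpy, scipy, OpenCV 4.12 (cv2) and the standard library are available. Lean on these libraries where they do the work, as an engineer would, in place of code of your own. Each camera call takes 0.05 s, during which the arm holds its last target.

## Working session

There is one attempt and no reset: what is moved stays moved. The work goes in short steps, Python scripts to look and compute and a shell command to move; the robot and the scene stay as the last step left them, time stands still between calls to the robot, and variables do not carry over. Pictures are saved under pics/ and viewed, and the job is handed in when it is done.

```bash
mkdir -p pics; ls; python3 - <<'E'
from bench import observe,get_image,arm
import cv2,numpy as np
print(observe()); print(arm.grasp_offset)
for n in("side","top","wrist"):
    d=get_image(n); cv2.imwrite(f"pics/{n}0.png",d["image"]); print(n,d["fx"],d["cx"],d["cy"],d["D"],np.round(d["R"],3).tolist(),d["t"])
E
```

```text
pics
{'time': 0.0, 'qpos': array([-1.33820336,  0.53716282, -0.00446398,  1.53885496,  0.00259852,
        1.06729597, -0.07118139]), 'joint_vel': array([-0.00033917,  0.00112131, -0.00167744, -0.00027435, -0.00221901,
        0.00015716, -0.00139701]), 'tau': array([-4.50259467e-04, -5.70968235e+01,  9.91186202e-01, -2.51611036e+01,
       -5.61415369e-02,  1.79239770e-02,  1.63032246e-04]), 'tool_pos': array([0.19115979, 0.6206172 , 0.23784809]), 'orientation': array([ 8.04443680e-01,  5.94028308e-01, -6.55296108e-04,  5.53309836e-04]), 'force': array([-1.5027612 , -0.02128027, -0.15054447]), 'wrist_torque': array([0.04398136, 0.05011604, 0.0031908 ]), 'width': 0.08807829657253455}
0.0187
side 499.06466907041874 279.3681436286379 201.71416117991345 [-0.12162189  0.          0.          0.          0.        ] [[0.993, -0.119, 0.012], [-0.074, -0.69, -0.72], [0.094, 0.714, -0.694]] [-0.5675003   0.13787668  1.10177484]
top 394.06708028453755 276.53428583511493 209.92060703198553 [-0.03889903  0.          0.          0.          0.        ] [[0.036, -0.999, -0.002], [-0.977, -0.034, -0.211], [0.211, 0.009, -0.977]] [-0.01228659  0.57318178  0.82821846]
wrist 336.99032856822794 283.7381031843889 212.88536404965961 [-0.02708086  0.          0.          0.          0.        ] [[0.295, 0.956, -0.001], [0.917, -0.282, 0.283], [0.27, -0.084, -0.959]] [-0.64812995 -0.03855037  0.38935226]
```

View pics/side0.png

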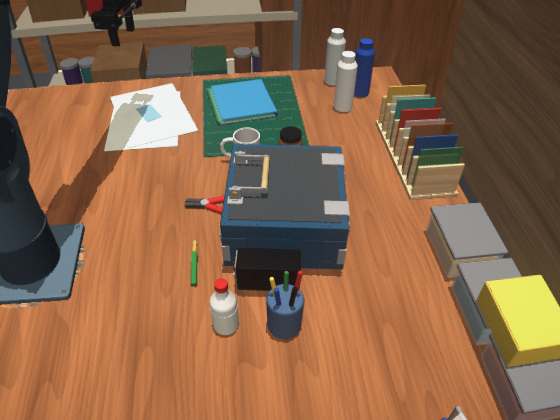

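View pics/top0.png

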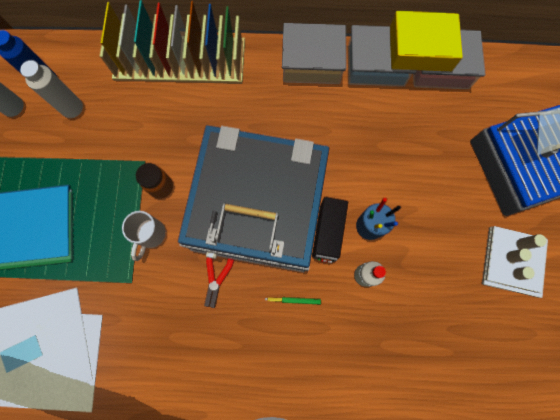

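View pics/wrist0.png

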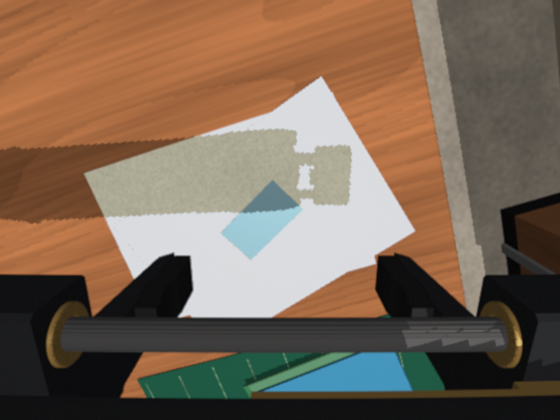

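The overviews show the kiln at about (255,197) in top and (285,205) in side, with its handle folded. I'll enlarge both to read points.

```bash
python3 - <<'E'
import cv2
a=cv2.imread("pics/top0.png")[115:285,165:355]; cv2.imwrite("pics/topc.png",cv2.resize(a,None,fx=4,fy=3.5*4/3.5*0.88 if 0 else 3.5,interpolation=cv2.INTER_CUBIC))
a=cv2.imread("pics/side0.png")[130:280,200:360]; cv2.imwrite("pics/sidec.png",cv2.resize(a,None,fx=4,fy=4,interpolation=cv2.INTER_CUBIC))
E
```

```text
(no output)
```

View pics/topc.png

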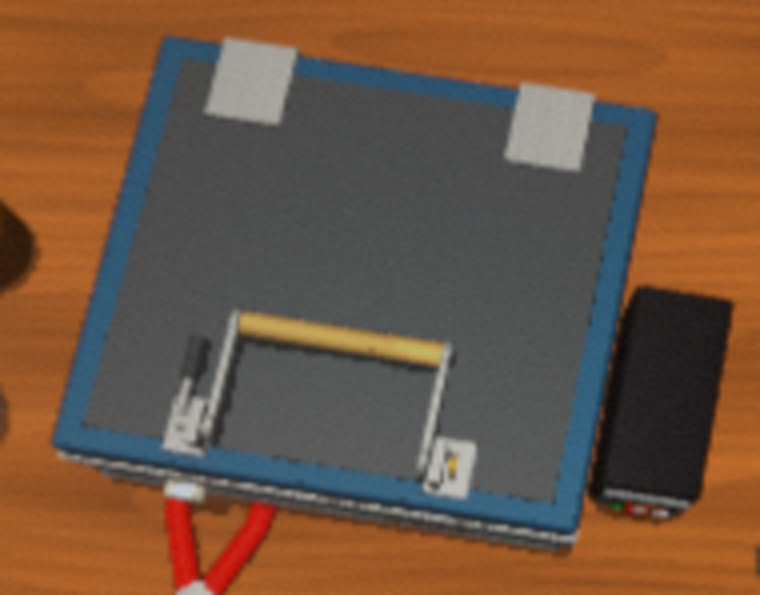

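View pics/sidec.png

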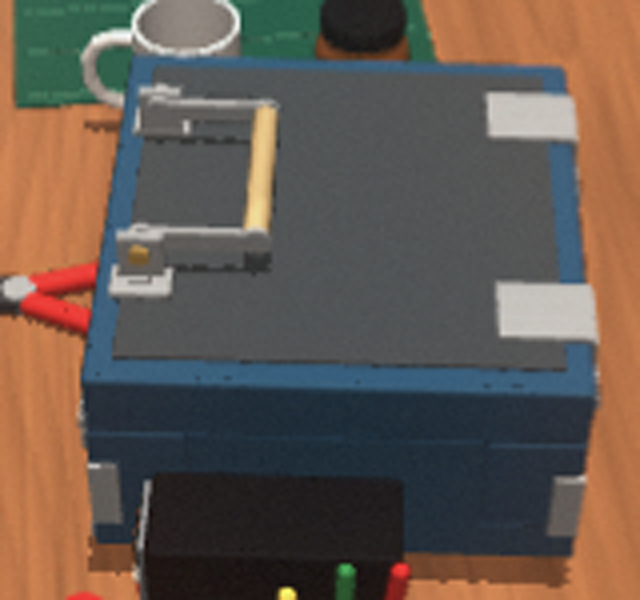

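In the top crop, the lid corners are at (165,38), (655,113), (575,527) and (57,443), and the grip runs from (238,322) to (448,354). In the side crop, the corners are at (565,68), (133,60), (85,380) and (593,393). I'll fit the kiln pose to these.

```bash
cat > h.py <<'E'
import numpy as np,cv2
from bench import observe,get_image,arm
from scipy.spatial.transform import Rotation as R
from scipy.optimize import least_squares
def proj(d,X):
    K=np.array([[d["fx"],0,d["cx"]],[0,d["fy"],d["cy"]],[0,0,1]])
    return cv2.projectPoints(np.asarray(X,float).reshape(-1,1,3),cv2.Rodrigues(np.array(d["R"]))[0],np.array(d["t"],float),K,np.array(d["D"]))[0].reshape(-1,2)
E
python3 - <<'E'
from h import *
T=get_image("top");S=get_image("side")
P=np.array([[.13,.135,.146],[.13,-.135,.146],[-.13,-.135,.146],[-.13,.135,.146],[-.045,.051,.168],[-.045,-.051,.168]])
tp=np.array([[165,38],[655,113],[575,527],[57,443],[238,322],[448,354]])/[4,3.5]+[165,115]
sp=np.array([[565,68],[593,393],[85,380],[133,60],[264,107],[257,235]])/4+[200,130]
def W(p):
    return P@R.from_euler('z',p[2]).as_matrix().T+[p[0],p[1],0]
for name,use in(("both",(1,1)),("top",(1,0)),("side",(0,1))):
    f=lambda p:np.r_[use[0]*(proj(T,W(p))-tp).ravel(),use[1]*(proj(S,W(p))-sp).ravel()]
    r=least_squares(f,[.6,0,0]);print(name,r.x,np.degrees(r.x[2]));
    if name=="both":print(np.round(r.fun.reshape(-1,2),1)); print(W(r.x))
E
```

```text
both [ 0.58989009  0.0503064  -0.14716819] -8.43211625473828
[[-0.  -1.9]
 [ 2.  -1.9]
 [ 1.8  1.6]
 [-1.4  0.9]
 [ 1.6 -0.1]
 [-0.4 -0.1]
 [-0.1 -2.2]
 [ 1.3 -0.7]
 [-1.8 -1.2]
 [-0.8 -3.1]
 [ 0.2  1. ]
 [-0.4 -0.2]]
[[ 0.7382809   0.16478422  0.146     ]
 [ 0.69868876 -0.10229716  0.146     ]
 [ 0.44149929 -0.06417141  0.146     ]
 [ 0.48109142  0.20290997  0.146     ]
 [ 0.55285504  0.1073538   0.168     ]
 [ 0.53789801  0.00645639  0.168     ]]
top [ 0.58952205  0.05150259 -0.14673466] -8.407276820517543
side [ 0.59011865  0.04744119 -0.14780635] -8.468679933060157
```

The fit agrees across both views, putting the kiln at (0.590, 0.051) with a yaw of -8.4°. The folded grip centre is at about (0.545, 0.057, 0.168), which is consistent with its given height. Next I'll work out the move to hover above it.

```bash
cat >> h.py <<'E'
K0=np.array([.5897,.0508,0.]); YAW=-0.1472
Rk=R.from_euler('z',YAW)
def kw(p): return Rk.apply(p)+K0
DOWN=Rk*R.from_euler('x',np.pi)   # tool x along kiln x, z down
def delta(pos,rot=None,o=None):
    o=o or observe(); q=R.from_quat(o["orientation"]); rot=rot or q
    print("pos cm",np.round(q.inv().apply(np.array(pos)-o["tool_pos"])*100,2),"rot deg",np.round((q.inv()*rot).as_rotvec(degrees=True),2))
E
python3 - <<'E'
from h import *
delta(kw([-.045,0,.26]),DOWN)
E
```

```text
pos cm [-43.45  50.41  -2.13] rot deg [3.000e-02 3.000e-02 8.132e+01]
```

```bash
python3 -m creep '{"delta_pos":[[-3,3.5,-1],[-7.5,8.5,-2],[-12,14,-2.1],[-16.5,19,-2.1],[-21,24.3,-2.1],[-25.5,29.5,-2.1],[-30,34.8,-2.1],[-34.5,40,-2.1],[-39,45.2,-2.1],[-43.4,50.4,-2.1]],"delta_rot":[[0,0,6],[0,0,14],[0,0,22.5],[0,0,31],[0,0,39.5],[0,0,48],[0,0,56.5],[0,0,65],[0,0,73],[0,0,81.3]],"jaw":[0.3,0.3,0.3,0.3,0.3,0.3,0.3,0.3,0.3,0.3]}' 8
python3 - <<'E'
from h import *
o=observe(); print(o["time"],o["tool_pos"],o["joint_vel"].round(2),o["width"],o["force"])
delta(kw([-.045,0,.26]),DOWN)
d=get_image("wrist");cv2.imwrite("pics/w1.png",d["image"]); print(proj(d,[kw([-.045,.051,.168]),kw([-.045,-.051,.168]),kw([-.13,-.135,.146]),kw([-.13,.135,.146])]))
cv2.imwrite("pics/s1.png",get_image("side")["image"])
E
```

```text
time: 1.5
tool_pos: [0.5154, 0.1048, 0.26]
orientation: [0.997, -0.075, 0.0, -0.0]
force: [0.8, -0.0, 0.1]
width: 0.0616
1.5 [0.51541581 0.10482487 0.26001275] [ 0.69  0.34  0.41 -0.36 -0.3   0.12  0.05] 0.061564434179450636 [ 0.75328791 -0.03082997  0.07941296]
pos cm [3.66 4.24 0.  ] rot deg [-0.04 -0.03 -0.22]
[[333.95603955 203.90814708]
 [329.11283237 324.52466469]
 [233.95923008 386.79306035]
 [216.72262426  84.90649761]]
```

View pics/w1.png

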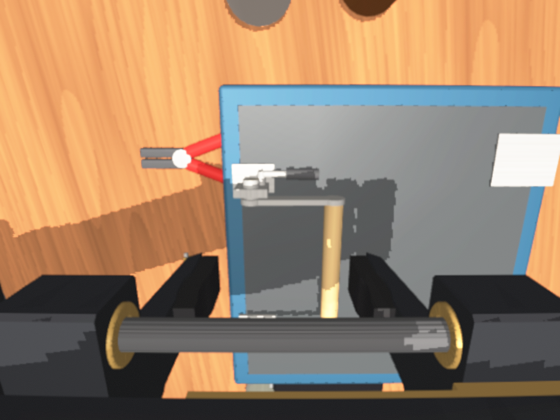

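View pics/s1.png

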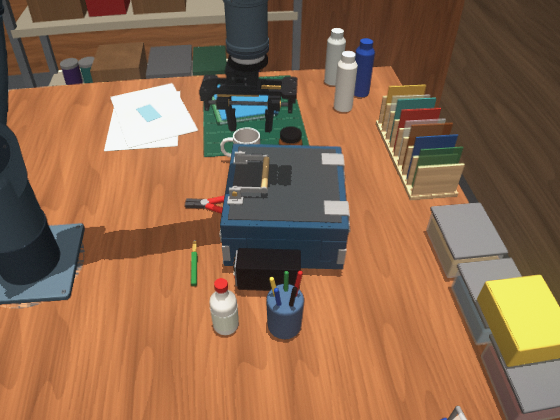

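The wrist view shows the grip bar's left end at (334,200), against a predicted (334,204), so the pose is confirmed. The arm was still lagging its target, so I'll let it arrive and then measure more closely.

```bash
python3 -m creep '{"delta_pos":[[0,0,0],[0,0,0],[0,0,0]],"delta_rot":[[0,0,0],[0,0,0],[0,0,0]],"jaw":[0.3,0.3,0.3]}' 8
python3 - <<'E'
from h import *
o=observe(); print(o["joint_vel"].round(2))
delta(kw([-.045,0,.26]),DOWN)
d=get_image("wrist");cv2.imwrite("pics/w2.png",d["image"]); print(proj(d,[kw([-.045,.051,.168]),kw([-.045,-.051,.168]),kw([-.13,-.135,.146]),kw([-.13,.135,.146])]))
E
```

```text
time: 1.98
tool_pos: [0.514, 0.1078, 0.2597]
orientation: [0.997, -0.072, -0.0, -0.0]
force: [-0.6, 0.1, 0.5]
width: 0.0615
[ 0.    0.    0.01  0.    0.    0.   -0.  ]
pos cm [ 3.81  4.54 -0.03] rot deg [-0.03  0.02  0.17]
[[336.50905787 208.01451385]
 [330.51725578 327.93007991]
 [234.7283399  389.00823855]
 [220.31961321  88.36664354]]
```

View pics/w2.png

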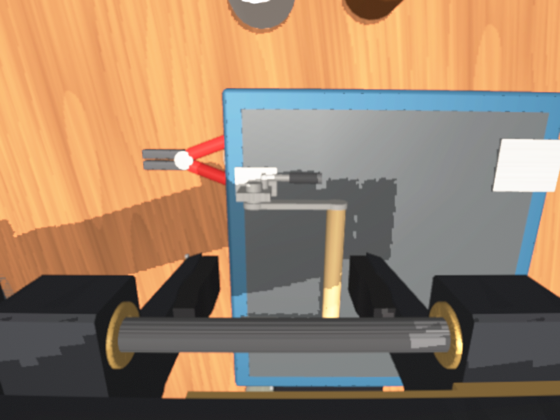

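```bash
python3 -m creep '{"delta_pos":[[2,2.3,0],[3.8,4.5,0],[3.8,4.5,0],[3.8,4.5,0]],"delta_rot":[[0,0,0],[0,0,0.2],[0,0,0.2],[0,0,0.2]],"jaw":[0.3,0.3,0.3,0.3]}' 8
python3 - <<'E'
from h import *
o=observe(); print(o["joint_vel"].round(2),o["force"])
delta(kw([-.045,0,.153]),DOWN)
d=get_image("wrist");cv2.imwrite("pics/w3.png",d["image"]); print(proj(d,[kw([-.045,.051,.168]),kw([-.045,-.051,.168]),kw([-.13,-.135,.146]),kw([-.13,.135,.146])]))
E
```

```text
time: 2.52
tool_pos: [0.5451, 0.0575, 0.2596]
orientation: [0.997, -0.074, -0.0, -0.0]
force: [-0.1, 0.6, 0.1]
width: 0.0618
[-0.01 -0.   -0.01  0.   -0.    0.    0.  ] [-0.0707347   0.58805488  0.10991384]
pos cm [ 0.02  0.02 10.66] rot deg [-0.03  0.04 -0.11]
[[284.32761303 145.15714751]
 [284.54535292 278.14241515]
 [191.96079317 349.66486328]
 [161.77099531  20.62406218]]
```

View pics/w3.png

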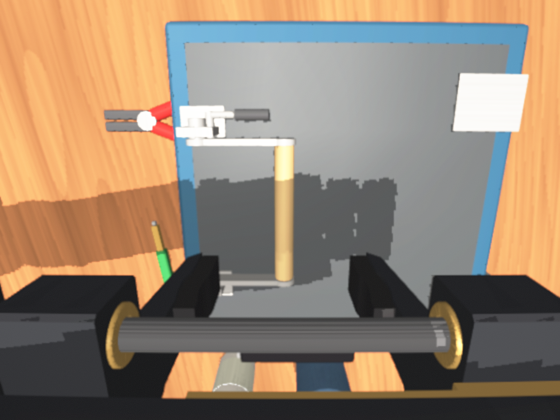

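The bar runs along x≈284, from (285,145) to (284,280). That is the predicted place, centred between the fingers. Going down.

```bash
python3 -m creep '{"delta_pos":[[0,0,4],[0,0,7.5],[0,0,9.5],[0,0,10.6],[0,0,10.6],[0,0,10.6]],"delta_rot":[[0,0,0],[0,0,0],[0,0,0],[0,0,0],[0,0,0],[0,0,0]],"jaw":[0.3,0.3,0.3,0.3,0.3,0.3]}' 8
python3 - <<'E'
from h import *
o=observe(); print(o["joint_vel"].round(2),o["force"])
delta(kw([-.045,0,.153]),DOWN)
d=get_image("side");cv2.imwrite("pics/s3.png",cv2.resize(d["image"][90:290,160:400],None,fx=3,fy=3))
E
```

```text
time: 3.32
tool_pos: [0.5462, 0.0566, 0.1546]
orientation: [0.997, -0.075, 0.001, -0.0]
force: [0.8, 0.6, -0.6]
width: 0.0616
[ 0. -0.  0. -0. -0.  0.  0.] [ 0.777885    0.57633752 -0.59833321]
pos cm [-0.11 -0.06  0.16] rot deg [-0.03 -0.08 -0.17]
```

View pics/s3.png

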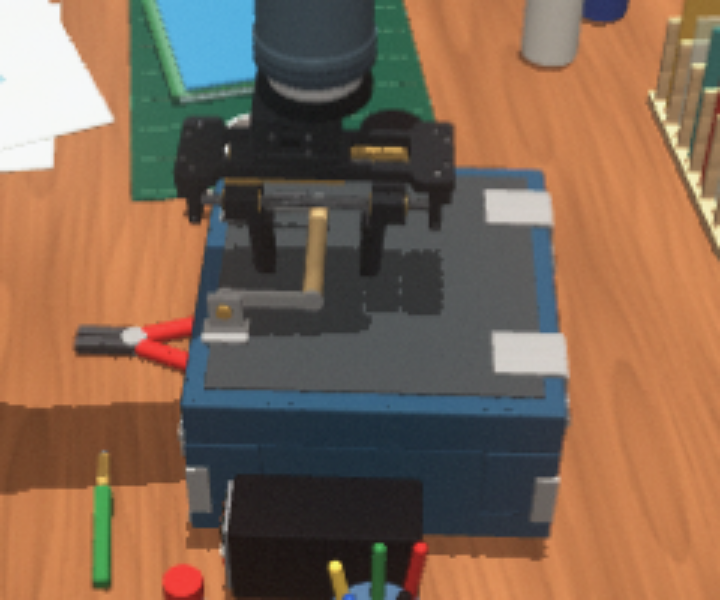

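The fingers straddle the bar at about (318,245) in the crop and nothing is touching. Closing lightly.

```bash
python3 -m creep '{"delta_pos":[[0,0,0],[0,0,0],[0,0,0],[0,0,0],[0,0,0],[0,0,0]],"delta_rot":[[0,0,0],[0,0,0],[0,0,0],[0,0,0],[0,0,0],[0,0,0]],"jaw":[1,1,1,1,1,1]}' 8
python3 - <<'E'
from h import *
o=observe(); print(o["width"],o["force"],Rk.inv().apply(o["tool_pos"]-K0))
E
```

```text
time: 4.12
tool_pos: [0.5449, 0.0564, 0.1536]
orientation: [0.997, -0.075, -0.001, -0.0]
force: [-3.1, 0.3, 2.4]
width: 0.0139
0.013898740995678444 [-3.08207541  0.32116793  2.40579195] [-0.04511538 -0.00100907  0.15361861]
```

The opening is 13.9 mm, so the bar is held, and it sits at kiln x = -45 mm as expected. I'll swing it along the 60 mm arc, watching forces.

```bash
python3 -m creep '{"delta_pos":[[0,0,-0.5],[-0.1,0,-1.0],[-0.2,0,-1.5],[-0.4,0,-2.0],[-0.6,0,-2.5],[-0.8,0,-2.95],[-1.1,0,-3.4],[-1.4,0,-3.8],[-1.4,0,-3.8]],"delta_rot":[[0,0,0],[0,0,0],[0,0,0],[0,0,0],[0,0,0],[0,0,0],[0,0,0],[0,0,0],[0,0,0]],"jaw":[1,1,1,1,1,1,1,1,1]}' 8
python3 - <<'E'
from h import *
o=observe(); print(o["width"],o["force"],Rk.inv().apply(o["tool_pos"]-K0))
d=get_image("side");cv2.imwrite("pics/s4.png",cv2.resize(d["image"][90:290,160:400],None,fx=3,fy=3))
E
```

```text
time: 5.25
tool_pos: [0.5335, 0.0582, 0.1931]
orientation: [0.997, -0.075, 0.002, -0.0]
force: [4.9, -2.1, 2.6]
width: 0.0136
0.013631253128274148 [ 4.88407854 -2.06680834  2.57262648] [-0.05667044 -0.0009675   0.1930997 ]
```

View pics/s4.png

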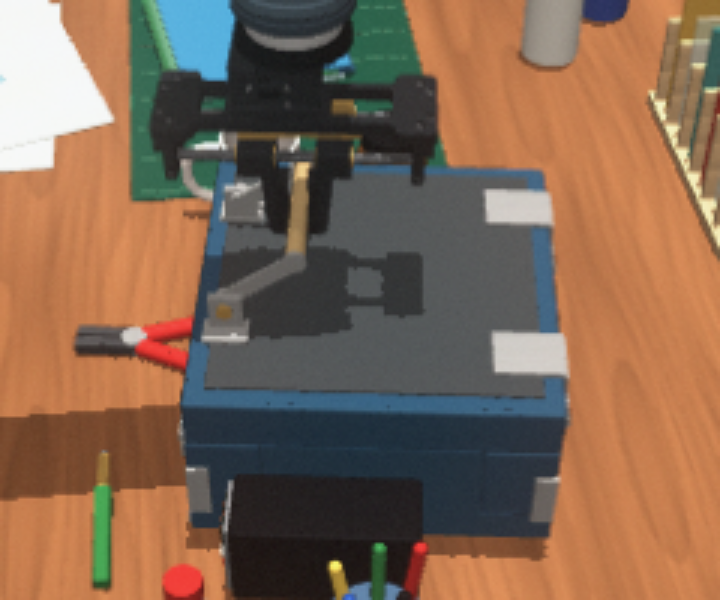

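The lid is shut and the handle is about 40° up. Forces are small, so I'll continue the arc.

```bash
python3 -m creep '{"delta_pos":[[-0.35,0,-0.4],[-0.75,0,-0.75],[-1.2,0,-1.05],[-1.6,0,-1.3],[-2.1,0,-1.55],[-2.55,0,-1.75],[-3.05,0,-1.9],[-3.55,0,-2.0],[-4.1,0,-2.1],[-4.6,0,-2.1]],"delta_rot":[[0,0,0],[0,0,0],[0,0,0],[0,0,0],[0,0,0],[0,0,0],[0,0,0],[0,0,0],[0,0,0],[0,0,0]],"jaw":[1,1,1,1,1,1,1,1,1,1]}' 8
python3 - <<'E'
from h import *
o=observe(); print(o["width"],o["force"],Rk.inv().apply(o["tool_pos"]-K0))
d=get_image("side");cv2.imwrite("pics/s5.png",cv2.resize(d["image"][90:290,160:400],None,fx=3,fy=3))
E
```

```text
time: 6.55
tool_pos: [0.4864, 0.0654, 0.2138]
orientation: [0.997, -0.075, 0.0, -0.0]
force: [-1.2, -0.9, 7.3]
width: 0.0139
0.013933346629250954 [-1.1597074  -0.8982952   7.26195656] [-0.10437469 -0.00069218  0.21381477]
```

View pics/s5.png

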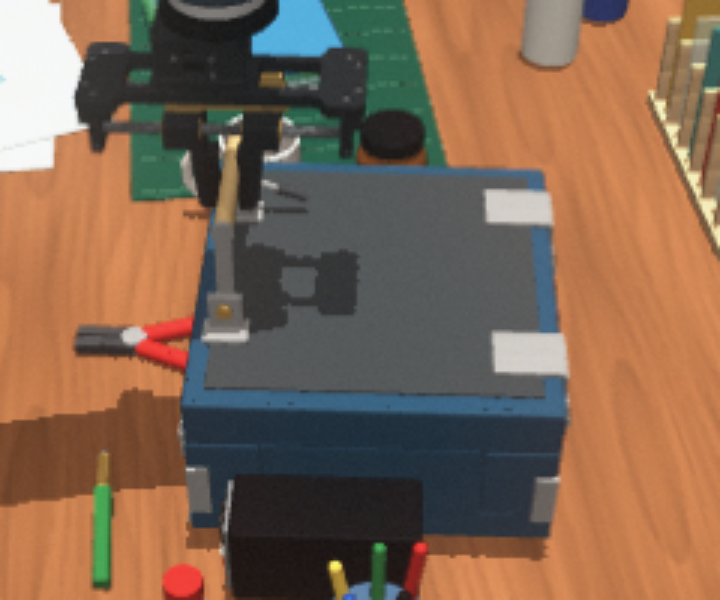

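The handle is square, held slightly short of the stop, and the lid is shut. I'll open the jaws a little so the spring snaps it to the stop, and recentre 5 mm forward and 4 mm lower.

```bash
python3 -m creep '{"delta_pos":[[0,0,0],[0,0,0],[-0.3,0,0],[-0.5,0,0.2],[-0.5,0,0.4],[-0.5,0,0.4],[-0.5,0,0.4]],"delta_rot":[[0,0,0],[0,0,0],[0,0,0],[0,0,0],[0,0,0],[0,0,0],[0,0,0]],"jaw":[0.65,0.65,0.65,0.65,0.65,0.65,0.65]}' 8
python3 - <<'E'
from h import *
o=observe(); print(o["width"],o["force"],Rk.inv().apply(o["tool_pos"]-K0))
d=get_image("side");cv2.imwrite("pics/s6.png",cv2.resize(d["image"][100:240,180:340],None,fx=4.5,fy=4.2,interpolation=cv2.INTER_CUBIC))
d=get_image("top");cv2.imwrite("pics/t6.png",cv2.resize(d["image"][115:285,165:355],None,fx=4,fy=3.5))
d=get_image("wrist");cv2.imwrite("pics/w6.png",d["image"]);
for th in(1.57,1.65): print(th,[proj(d,[kw([-.105+.06*np.cos(th),y,.168+.06*np.sin(th)])]).round(1) for y in(.051,-.051)])
E
```

```text
time: 7.48
tool_pos: [0.4814, 0.0661, 0.2087]
orientation: [0.997, -0.075, 0.0, 0.0]
force: [1.6, 0.3, -0.1]
width: 0.0311
0.031077520261927505 [ 1.61851039  0.28884927 -0.0886472 ] [-0.10936756 -0.0007786   0.20869946]
1.57 [array([[296.2, 168.5]]), array([[294.6, 387. ]])]
1.65 [array([[283.5, 168.5]]), array([[284.3, 386.8]])]
```

View pics/s6.png

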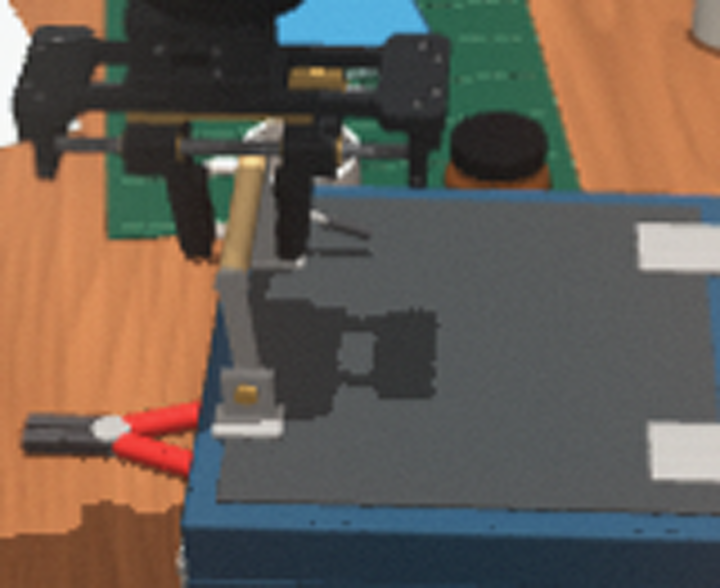

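View pics/w6.png

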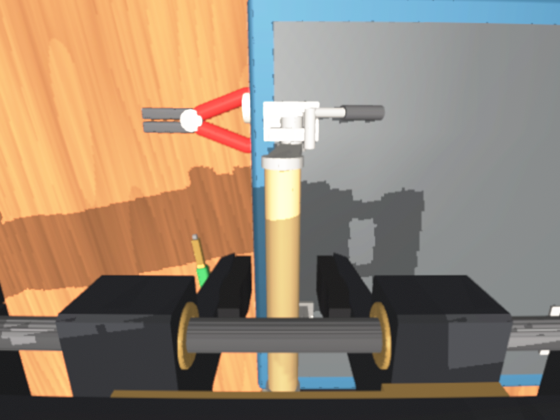

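The bar is at x≈282 in the wrist view, matching the 1.65 rad prediction (284) and not 90° (295). It has snapped to the stop without the fingers touching it, and the lid is shut. Now I'll grip firmly.

```bash
python3 -m creep '{"delta_pos":[[0,0,0],[0,0,0],[0,0,0],[0,0,0]],"delta_rot":[[0,0,0],[0,0,0],[0,0,0],[0,0,0]],"jaw":[1,1,1,1]}' 25
python3 - <<'E'
from h import *
o=observe(); print(o["width"],o["force"],Rk.inv().apply(o["tool_pos"]-K0))
E
```

```text
time: 8.12
tool_pos: [0.4811, 0.0661, 0.2088]
orientation: [0.997, -0.075, -0.0, -0.0]
force: [-2.0, 0.5, 2.9]
width: 0.0125
0.01247672677577039 [-1.96747196  0.45547857  2.90551706] [-0.10966532 -0.00077299  0.20875913]
```

Gripped, and the handle hasn't shifted: kiln x is -109.7 mm and the stop position is -109.7 mm. Raising to about 12.5° first.

```bash
python3 -m creep '{"delta_pos":[[0.25,0,-0.5],[0.55,0,-1.0],[0.85,0,-1.55],[1.15,0,-2.05],[1.5,0,-2.55],[1.8,0,-3.0],[2.15,0,-3.5],[2.5,0,-4.0],[3.2,0,-4.9],[3.2,0,-4.9]],"delta_rot":[[0,0,0],[0,0,0],[0,0,0],[0,0,0],[0,0,0],[0,0,0],[0,0,0],[0,0,0],[0,0,0],[0,0,0]],"jaw":[1,1,1,1,1,1,1,1,1,1]}' 25
python3 - <<'E'
from h import *
o=observe(); print(o["width"],o["force"],Rk.inv().apply(o["tool_pos"]-K0))
d=get_image("side");cv2.imwrite("pics/s7.png",cv2.resize(d["image"][70:270,160:400],None,fx=3,fy=3))
E
```

```text
time: 9.38
tool_pos: [0.5143, 0.0611, 0.2587]
orientation: [0.997, -0.075, 0.001, -0.0]
force: [-1.9, 0.3, -4.5]
width: 0.0123
0.012273690147951408 [-1.88869536  0.31172188 -4.54485871] [-0.07609893 -0.00090973  0.2586971 ]
```

View pics/s7.png

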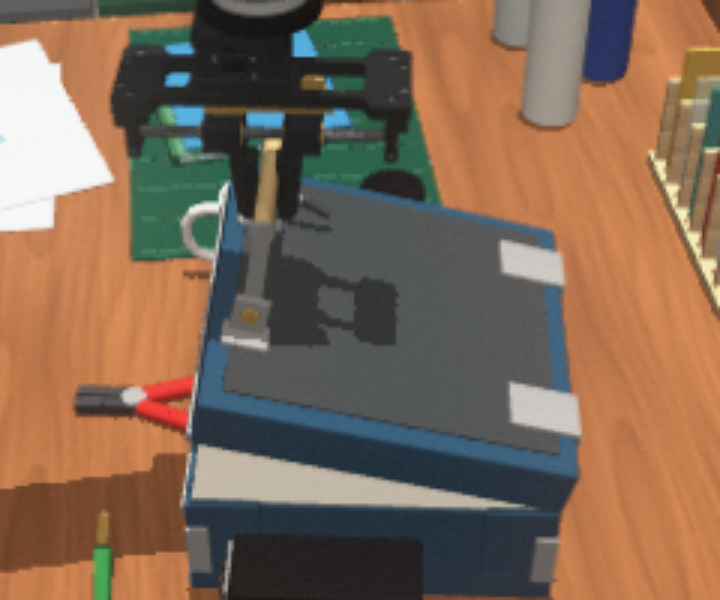

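The lid is rising (side seam open at (200,470)) with a force of about 4.5 N and no slip. Continuing to 30°.

```bash
python3 -m creep '{"delta_pos":[[0.35,0,-0.45],[0.75,0,-0.9],[1.55,0,-1.75],[2.4,0,-2.55],[3.3,0,-3.35],[4.2,0,-4.1],[5.1,0,-4.8],[5.7,0,-5.2],[6.1,0,-5.45],[6.1,0,-5.45]],"delta_rot":[[0,0,0],[0,0,0],[0,0,0],[0,0,0],[0,0,0],[0,0,0],[0,0,0],[0,0,0],[0,0,0],[0,0,0]],"jaw":[1,1,1,1,1,1,1,1,1,1]}' 25
python3 -m creep '{"delta_pos":[[0,0,0],[0,0,0],[0,0,0]],"delta_rot":[[0,0,0],[0,0,0],[0,0,0]],"jaw":[1,1,1]}' 25
python3 - <<'E'
from h import *
o=observe(); print(o["width"],o["force"],Rk.inv().apply(o["tool_pos"]-K0))
for n in("side","top"):
    d=get_image(n);np.save(n,d,allow_pickle=True);im=d["image"][60:260,170:410] if n=="side" else d["image"][110:290,160:340+60];cv2.imwrite(f"pics/{n}8.png",cv2.resize(im,None,fx=3,fy=3,interpolation=cv2.INTER_CUBIC))
E
```

```text
time: 10.68
tool_pos: [0.5741, 0.0519, 0.3109]
orientation: [0.997, -0.075, 0.0, 0.001]
force: [8.1, -0.4, -20.1]
width: 0.0123
time: 11.05
tool_pos: [0.5738, 0.052, 0.3108]
orientation: [0.997, -0.075, 0.0, 0.001]
force: [8.4, 0.5, -20.3]
width: 0.0123
0.01234360180543724 [  8.35899788   0.48203214 -20.26432582] [-0.01585926 -0.0011593   0.31075246]
```

View pics/side8.png

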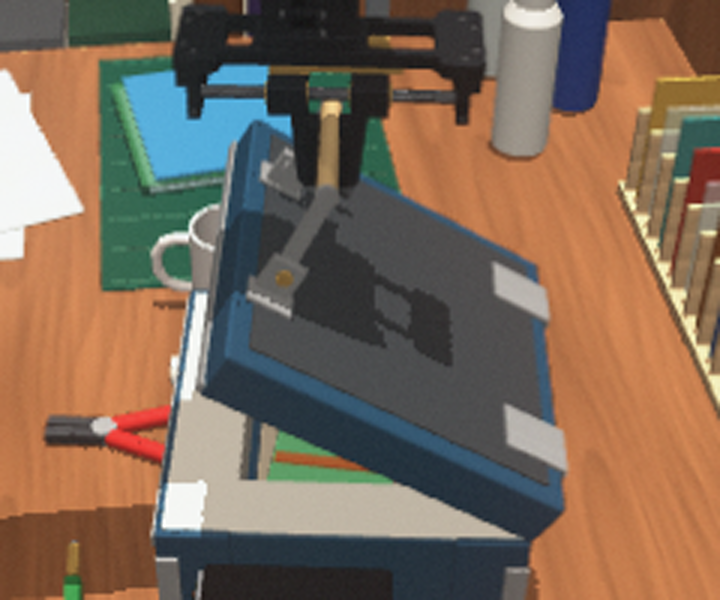

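View pics/top8.png

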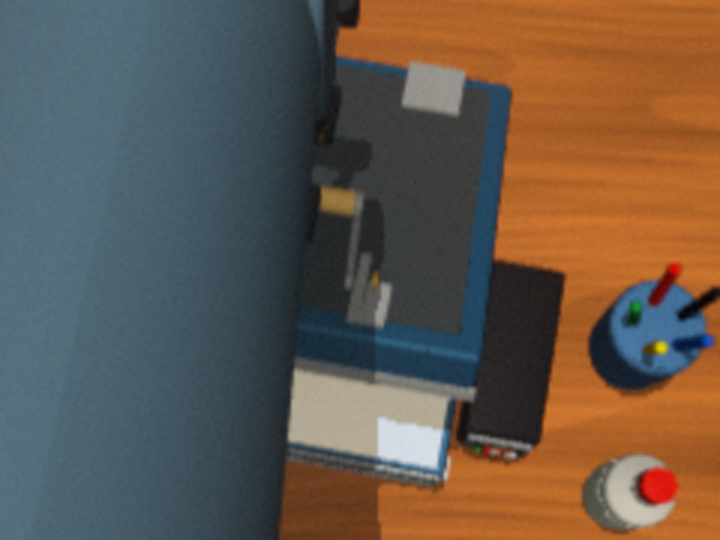

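The lid is up near 30° and the handle is on its stop. The 20 N turns out to be almost all radial, pulling away from the hinge, with about 4.3 N tangential. My arc is therefore 1–2 mm too wide, so I'll relax inward.

```bash
python3 -m creep '{"delta_pos":[[0.04,0,0.06],[0.08,0,0.12],[0.08,0,0.12],[0.08,0,0.12]],"delta_rot":[[0,0,0],[0,0,0],[0,0,0],[0,0,0]],"jaw":[1,1,1,1]}' 25
python3 - <<'E'
from h import *
o=observe(); print(o["width"],o["force"],o["wrist_torque"],Rk.inv().apply(o["tool_pos"]-K0))
S=get_image("side");im=S["image"]
H=np.array([.13,0,.105])
def lid(p,phi): 
    p=np.array(p); c,s=np.cos(phi),np.sin(phi)
    return kw(np.array([p[0]*c+p[2]*s,p[1],-p[0]*s+p[2]*c])+H)
big=cv2.resize(im[60:260,170:410],None,fx=3,fy=3,interpolation=cv2.INTER_CUBIC)
for a,col in((27,(0,0,255)),(30,(0,255,0)),(33,(255,255,0))):
    P=[lid(p,np.radians(a)) for p in([0,-.135,.041],[-.26,-.135,.041],[-.26,.135,.041])]+[lid([-.26,-.135,.041],np.radians(a)),lid([-.26,-.135,0],np.radians(a)),lid([0,-.135,0],np.radians(a))]
    q=((proj(S,P)-[170,60])*3).round().astype(np.int32)
    cv2.polylines(big,[q.reshape(-1,1,2)],False,col,1)
    th=1.65;g=[lid([-.235,-.053,.062],np.radians(a)),lid([-.235+.06*np.cos(th),-.053,.062+.06*np.sin(th)],np.radians(a))]
    q=((proj(S,g)-[170,60])*3).round().astype(np.int32);cv2.polylines(big,[q.reshape(-1,1,2)],False,col,1)
cv2.imwrite("pics/s9.png",big)
E
```

```text
time: 11.65
tool_pos: [0.5741, 0.0519, 0.3108]
orientation: [0.997, -0.075, 0.0, 0.0]
force: [4.0, 0.3, -13.7]
width: 0.0119
0.011879934316740656 [  4.01599881   0.29118436 -13.69549609] [ 0.00222599 -0.55374379  0.01093622] [-0.01555072 -0.00116681  0.31080222]
```

View pics/s9.png

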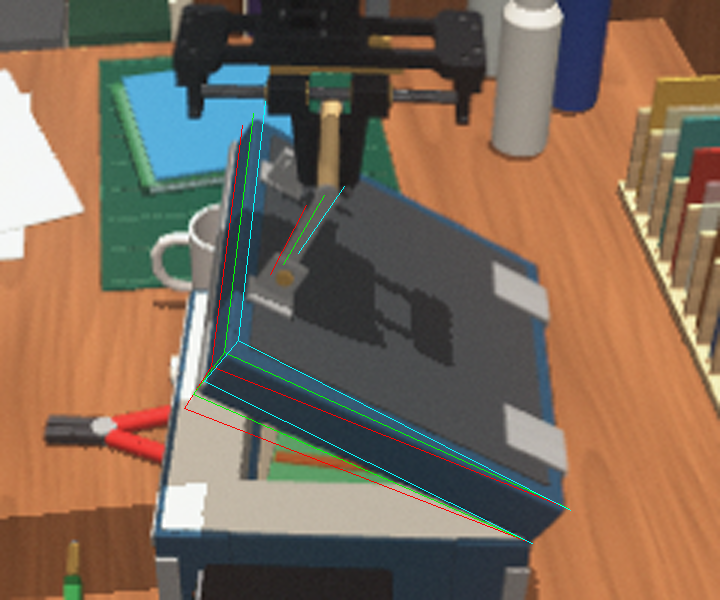

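The overlay (green = 30°) puts the lid at about 30–31°. I'll relax the remaining radial pull and zoom in to fit the angle.

```bash
python3 -m creep '{"delta_pos":[[0.04,0,0.07],[0.07,0,0.13],[0.07,0,0.13],[0.07,0,0.13]],"delta_rot":[[0,0,0],[0,0,0],[0,0,0],[0,0,0]],"jaw":[1,1,1,1]}' 25
python3 - <<'E'
from h import *
o=observe(); print(o["width"],o["force"],Rk.inv().apply(o["tool_pos"]-K0))
S=get_image("side");im=S["image"]; cv2.imwrite("pics/s10.png",im)
cv2.imwrite("pics/s10c.png",cv2.resize(im[95:245,225:365],None,fx=5,fy=4,interpolation=cv2.INTER_CUBIC))
E
```

```text
time: 12.2
tool_pos: [0.5746, 0.0519, 0.3105]
orientation: [0.997, -0.075, -0.0, -0.0]
force: [-5.3, 0.6, 0.7]
width: 0.0118
0.011788182812612591 [-5.27846064  0.61977675  0.70590984] [-0.01512421 -0.00111466  0.31050186]
```

View pics/s10c.png

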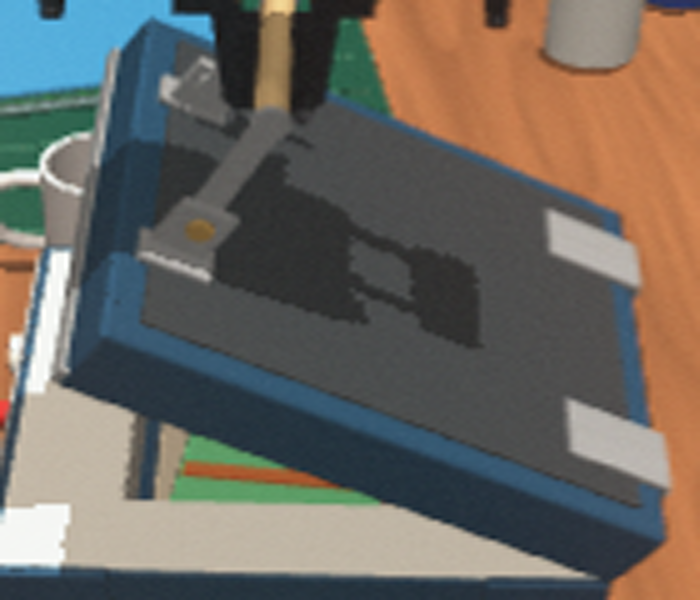

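The radial pull has gone, but the remaining push is horizontal, which loads the handle towards folding. I'd rather support it vertically, so I'll go back out by about half.

```bash
python3 -m creep '{"delta_pos":[[-0.02,0,-0.04],[-0.04,0,-0.08],[-0.04,0,-0.08],[-0.04,0,-0.08]],"delta_rot":[[0,0,0],[0,0,0],[0,0,0],[0,0,0]],"jaw":[1,1,1,1]}' 25
python3 - <<'E'
from h import *
o=observe(); print(o["width"],o["force"],Rk.inv().apply(o["tool_pos"]-K0))
S=get_image("side");im=S["image"]
H=np.array([.13,0,.105])
A=np.array([[-.26,.135,.041],[-.26,-.135,.041],[0,-.135,.041],[0,.135,.041],[-.26,-.135,0],[-.235,-.065,.062]])
px=np.array([[153,20],[105,335],[663,540],[620,212],[62,380],[200,230]])/[5,4]+[225,95]
def pts(A,phi,off):
    c,s=np.cos(phi),np.sin(phi);A=np.array(A)
    return Rk.apply(np.c_[A[:,0]*c+A[:,2]*s,A[:,1],-A[:,0]*s+A[:,2]*c]+H)+K0+[off[0],off[1],0]
r=least_squares(lambda p:np.r_[(proj(S,pts(A,p[0],p[1:]))-px).ravel(),np.array(p[1:])/.002],[.5,0,0],loss='soft_l1')
print(np.degrees(r.x[0]),r.x[1:],np.round(proj(S,pts(A,r.x[0],r.x[1:]))-px,1).tolist())
big=cv2.resize(im[95:245,225:365],None,fx=5,fy=4,interpolation=cv2.INTER_CUBIC)
phi=r.x[0]
for th,col in((1.65,(0,255,0)),(1.4,(0,0,255))):
    g=pts([[-.235,-.055,.062],[-.235+.06*np.cos(th),-.055,.062+.06*np.sin(th)]],phi,r.x[1:])
    q=((proj(S,g)-[225,95])*[5,4]).round().astype(np.int32);cv2.polylines(big,[q.reshape(-1,1,2)],False,col,1)
cv2.imwrite("pics/s11.png",big)
d=get_image("wrist");cv2.imwrite("pics/w11.png",d["image"])
# geometric angle from grip, vertical pads
g=Rk.inv().apply(o["tool_pos"]-K0)+[0,0,.0187]-H
print("geo",np.degrees(np.arctan2(g[2],-g[0])-np.arctan2(.1218,.2397)), np.hypot(g[0],g[2]))
E
```

```text
time: 12.75
tool_pos: [0.5744, 0.0519, 0.3105]
orientation: [0.997, -0.075, 0.0, 0.0]
force: [-4.2, -0.0, -1.5]
width: 0.012
0.011989530747357561 [-4.17255580e+00 -3.19784008e-03 -1.45584282e+00] [-0.01530718 -0.0011224   0.31049857]
30.378072488155894 [ 0.00049006 -0.00186858] [[-0.6, -2.4], [-0.4, -1.1], [2.3, 0.2], [0.8, -0.7], [-2.2, 1.6], [0.1, -0.7]]
geo 30.115265925622733 0.2671688119782713
```

View pics/s11.png

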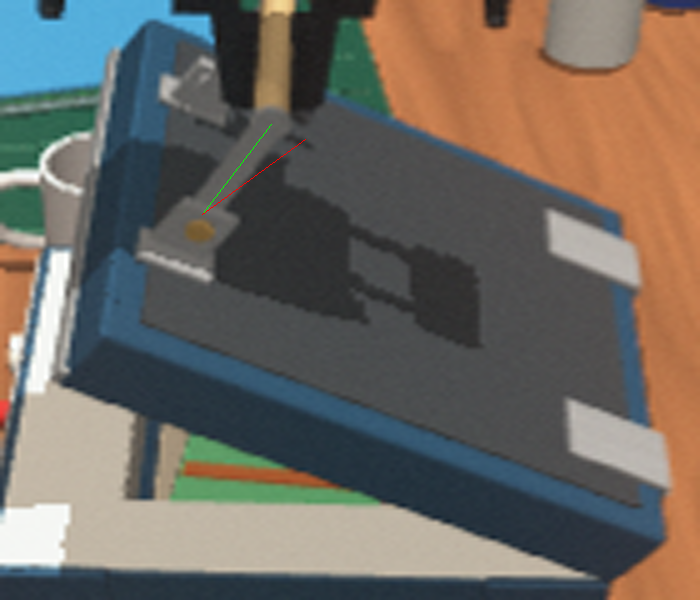

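View pics/w11.png

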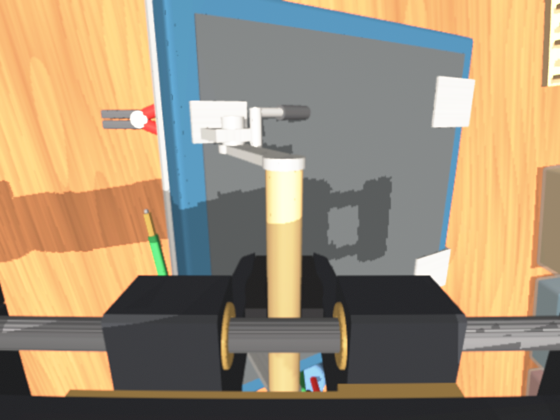

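The handle leg is parallel to the 1.65 rad line, so it is on its stop. Two estimates give the lid angle as 30.4° and 30.1°. One more small nudge outward should make the support mostly vertical.

```bash
python3 -m creep '{"delta_pos":[[-0.02,0,-0.04],[-0.03,0,-0.08],[-0.03,0,-0.08],[-0.03,0,-0.08],[-0.03,0,-0.08]],"delta_rot":[[0,0,0],[0,0,0],[0,0,0],[0,0,0],[0,0,0]],"jaw":[1,1,1,1,1]}' 25
python3 - <<'E'
from h import *
o=observe(); print(o["width"],o["force"],o["joint_vel"].round(3))
H=np.array([.13,0,.105]);g=Rk.inv().apply(o["tool_pos"]-K0)+[0,0,.0187]-H
print("geo",np.degrees(np.arctan2(g[2],-g[0])-np.arctan2(.1218,.2397)))
cv2.imwrite("pics/s12.png",get_image("side")["image"])
E
```

```text
time: 13.48
tool_pos: [0.5743, 0.0519, 0.3108]
orientation: [0.997, -0.075, 0.0, 0.0]
force: [5.2, -0.9, -15.2]
width: 0.0119
0.011863366516168388 [  5.19209841  -0.85998896 -15.17943182] [ 0.001 -0.     0.     0.001  0.     0.001 -0.   ]
geo 30.143160612725243
```

View pics/s12.png

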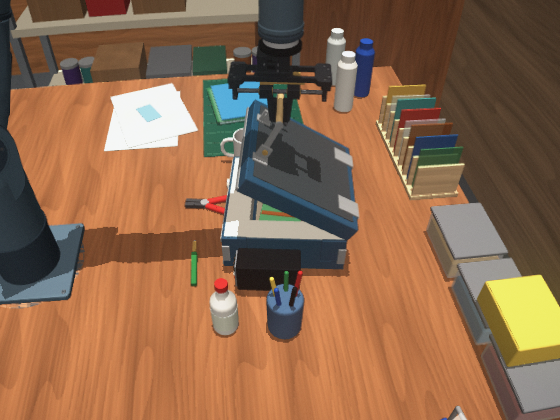

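The hold is steady at about 30°, the load presses the handle onto its stop, and the bystanders are where they were. Handing in.

```bash
python3 - <<'E'
from bench import job,observe
job.hand_in(); o=observe(); print(o["time"],o["tool_pos"],o["force"],o["width"])
E
```

```text
the job is handed in; nothing more can be done
the job is handed in; nothing more can be done
```

I folded the handle up until its spring snapped it to the stop with the lid shut. Then I raised the lid by the wooden grip to about 30° and handed in at about 13.5 s while still holding it.

- **Lid angle:** the side picture gave 30.4° and the arm's position 30.1°. I took the picture just before a last nudge of under 1 mm. The arm's figure is from after it.
- **Handle:** in the side picture its leg lies parallel to the upright stop (1.65 rad). The earlier wrist picture, with the fingers open, also matched the stop.
- **Hold:** the bar was firmly gripped at 25 N and the arm was still, with no sign of slipping. The lid never went much past 30° and was not dropped.
- **Other things on the bench:** the pliers, glass cutter, glue bottle and pen pot are where they were in the last side picture. The mug and jar are partly hidden by the lid, so I could not check them fully, but the arm did not go near them.
- **Not ideal:** my arc was 1–2 mm off, so the arm pulls on the grip with about 16 N instead of the expected 4–6 N. It peaked at about 22 N, and I eased it with small nudges. The pull left over presses the handle onto its stop.

After the hand-in I could not read the robot's state, so I have no measurement of the final second.

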